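Set the damp meter to 6 and probe two marks on a tiled panel

ROBOT

A 7-joint arm with a two-finger parallel gripper is mounted at the origin on the work surface. World frame = base frame: x ahead of the robot, y to its left, z up, the work surface at z = 0. Lengths are in m, angles in rad, forces in N, time in s.
With the tool pointing down it reaches from about 0.35 to 0.9 m from the base axis. Payload 8.1 kg.
Tool frame: the origin (TCP) lies midway between the tips of the shut fingers; the grasp point (between the pads) lies 19 mm behind it; z points along the fingers, y is the line along which they close (so a half turn about z gives the same grasp; the last joint's range is limited). The gripper opens to 92 mm and grips with 3 to 60 N. Pads are 19 mm wide; open, the fingers measure 130 mm over their backs; the gripper's body (75 mm by 190 mm) begins 47 mm behind the grasp point.
Start: joints at [1.101, 0.434, 0.025, 1.573, -0.012, 1.134, -0.075], TCP at [0.224, -0.583, 0.227] pointing down, gripper open.
Joint ranges: [-2.62, 2.62], [-0.44, 2.09], [-1.27, 1.32], [0.08, 2.57], [-1.32, 4.46], [0.12, 2], [-2.74, 2.74]. Speed limits (rad/s): [2.22, 2.22, 3.01, 3.01, 3.14, 3.14, 3.14].

INTERFACE

Orientations are given as a rotation vector (axis times angle).
In Python, from cell import observe, cams, job gives the robot as it stands. The module is installed in compiled form; this text tells all that it offers.
- The arm moves only by the tool step_arm, never from a script. Its argument "steps" is a list of rows, each a list of 6 numbers: the shift along the world's x, y, z in mm, then the turn, a rotation vector about the world's x, y, z in rad. In form: [[dx, dy, dz, rx, ry, rz], ...]. A call has 1 to 20 rows; each row shifts and turns the commanded pose from where the row before left it; what a row does not reach is not made up. A row lasts 1/12 s, in which the tool goes at most 41.7 mm and 7.16 degrees, less where a joint would pass 70% of its speed; a pose out of reach is approached as far as the arm can. A call with a gripper value outside its range is refused whole. "gripper" is the opening, from 0 (shut) to 1 (fully open), set as the call begins (left out, the last holds). The fingers move at their own pace and stop on an object; "force" is the grip in N (left out, the last holds). Time passes only in rows, so rows that do not move let the fingers close. It gives the time, the measured TCP pose, the force, the opening and the grip force at its end, in the units of the state.
- observe(): the state, without advancing time (a new reading comes with each control period).
- cams.get_image(name): name is "scene" or "top"; returns the picture (420x560x3 uint8, red, green, blue); there is no depth.
- cams.get_calibration(name): a dict with "fov_y" (degrees; the focal length in pixels is half the picture's height over the tangent of half this angle, whatever the lens; pixels are square), "cx", "cy" (the principal point, pixels), "world_to_cam" (4x4, takes a point from world to camera coordinates). Camera axes: x right, y up, looking along -z (the intrinsics and any distortion apply to the point x, -y, -z); pixel columns grow to the right and rows downward; lengths in m; the calibration is good to about 2 mm. A picture is of the moment at which its call begins. get_calibration takes no time and is no camera call.
- job.sign_off(): hands the job in; it is judged then, once.
The state is a dict: "clock": time; "joints": joint angles; "dq": joint speeds; "joint_efforts": joint torques, N m; "position": TCP position; "ee_rot": TCP orientation; "force": force on the tool from outside, world axes, zero at the start; "ft_torque": the same for the moment, N m; "width": opening from 0.0 (shut) to 1.0 (fully open); "gripper_force": force on a finger pad.
Only numpy, scipy, OpenCV 4.12 (cv2) and the standard library are available. Lean on these libraries where they do the work, as an engineer would, in place of code of your own. Each camera call takes 0.05 s, during which the arm holds its last target. There are 200 camera calls.

TASK

Turn the black scale collar of the grey damp meter to 6: from the long red mark, which is 0, the marks count up clockwise, and the long black mark is 5. Then lift the orange probe out of its wooden stand, hold it upright and press its brass tip lightly onto the red sticker on the tiled panel for about a second, then onto the blue sticker in the same way, and put the probe back in its stand, tip down. Leave the two mugs and the canister alone.

Things in the scene. Friction and masses are not known exactly. Their poses are not given: they have to be found in the camera images.
- meter: Grey damp meter box fixed to the worktop, 160 (x) x 130 (y) x 36 mm high, on it a white scale disc, face 38 mm up. Origin: centre of its underside, z up and on the collar's axis. Scale: ten marks 20 degrees apart round the collar; 0 (long, red) towards the box's +y, growing clockwise seen from above, 9 towards -y; 5 is long and black, the rest short and black. Green display along its -x edge.
- collar (a joint): Turning angle of the scale collar, rad: 0 when its orange pointer stands at mark 0, growing clockwise as seen from above by 0.349 rad (20 degrees) a mark; mark 6 is 2.094. It runs from 0 to 3.14 (mark 9). It clicks into a detent at each mark (about 0.1 N m to turn) and stays there when let go.
- collar_top (a point): Centre of the collar's top face, on its axis, 73 mm above the worktop. The collar is a ribbed black upright cylinder 46 mm across, 39 to 73 mm above the worktop, on the scale disc; an orange pointer stripe runs on its top from centre to rim and down its side. Grasp it across from above in any yaw. The point turns with the collar; its y axis points along the pointer.
- stand: Wooden probe stand, fixed to the worktop: an upright round cup 60 mm high, 72 mm across at the foot, 56 mm across outside and about 42 mm inside at its mouth, open at the top. Origin: centre of its underside, z up.
- probe: Loose damp probe, 0.12 kg, in the stand. Origin: on its axis at the brass tip's end (tip fully out); z up along it. Upwards from there: tip 6 mm across to 12 mm, steel cone to 26 mm across at 50 mm, black flange 54 mm across at 52 to 58 mm, orange round grip 30 mm across from 58 to 130 mm (top). In the stand the flange rests on the rim, the origin 8 mm above the worktop.
- probe_grip (a point): The point on the probe's axis where to grasp it, in the middle of the orange grip, 98 mm above the probe's origin. Axes as the probe's.
- probe_tip (a point): The end of the probe's brass tip, on its axis. The tip is spring loaded: it yields 0.9 N at first and 3.3 N at its full travel of 8 mm into the probe, and springs back out; pressed beyond that it is rigid.
- panel: Panel of checkered white and brown-grey tiles lying fixed on the worktop, 240 x 240 x 10 mm. Origin: centre of its underside, z up.
- red_mark: Round red sticker on the panel, 30 mm across and 2 mm thick, white dot at its centre. Origin: centre of its underside, 10 mm above the worktop; its top is 2 mm higher.
- blue_mark: Round blue sticker on the panel, 30 mm across and 2 mm thick, white dot at its centre. Origin: centre of its underside, 10 mm above the worktop; its top is 2 mm higher.
- blue_mug: Blue mug, loose, 80 mm across and 92 mm high, handle towards its +y. Origin: centre of its underside. To be left alone.
- white_mug: White mug, loose, 80 mm across and 90 mm high, handle towards its +y. Origin: centre of its underside. To be left alone.
- canister: Black canister with a wooden lid, loose, 102 mm across and 149 mm high. Origin: centre of its underside. To be left alone.
Not all that is in view belongs to the job. Several things have the shape of the stand; the one meant has the colours described above.

How it is judged:
By the outcome, as a careful person would: the job done as asked, in the order asked, and still so for the second after the job is handed in, with the robot touching nothing.
It also fails if it takes over 72 s, if anything falls off the work surface, if the arm or the gripper's body presses on something with over 40 N, if the wrist force passes 120 N, or if a joint passes its speed limit or range.

## Working session

There is one attempt and no reset: what is moved stays moved. The work goes in short steps, Python scripts to look and compute and a tool call to move; the robot and the scene stay as the last step left them, time stands still between calls to the robot, and variables do not carry over. Pictures are saved under pics/ and viewed, at most 10 in all, crops included, and the job is handed in when it is done.

Besides the shell and the picture viewer there is one more tool, called in YAML: its name, and indented under it one key for each argument. step_arm: Moves the arm, as the interface text tells. Its arguments: {"type":"object","properties":{"steps":{"type":"array","items":{"type":"array","items":{"type":"number"}}},"gripper":{"type":"number"},"force":{"type":"number"}},"required":["steps"]}

```bash
mkdir -p pics; python3 - <<'E'
from cell import observe,cams
import cv2,numpy as np
for n in("scene","top"):
    im=cams.get_image(n); cv2.imwrite(f"pics/{n}0.png",im[...,::-1])
    c=cams.get_calibration(n); print(n,{k:(np.round(v,4).tolist() if not isinstance(v,str) else v) for k,v in c.items()})
s=observe();print(s)
E
```

```text
scene {'fov_y': 52.7255, 'cx': 279.3716, 'cy': 208.9571, 'world_to_cam': [[0.1141, 0.9934, -0.011, -0.1835], [-0.7413, 0.0925, 0.6647, 0.3478], [0.6614, -0.0677, 0.747, -1.5077], [0.0, 0.0, 0.0, 1.0]]}
top {'fov_y': 47.5048, 'cx': 281.4045, 'cy': 207.6881, 'world_to_cam': [[0.0288, -0.999, 0.0351, 0.0803], [0.9901, 0.0333, 0.1364, -0.6024], [-0.1374, 0.0309, 0.99, -1.1666], [0.0, 0.0, 0.0, 1.0]]}
{'clock': 0.1, 'joints': array([ 1.1013803 ,  0.43514634,  0.02502105,  1.5740028 , -0.01161229,
        1.13401274, -0.0751045 ]), 'dq': array([ 0.00060415,  0.00121518, -0.00084784, -0.00244574, -0.00042335,
       -0.00011766,  0.00091387]), 'joint_efforts': array([ 4.17082454e-03, -6.69125533e+01,  9.88668948e-01, -3.15143466e+01,
       -6.04437618e-02,  3.73308139e-02,  1.03786290e-04]), 'position': array([ 0.22391586, -0.58301796,  0.22602962]), 'ee_rot': array([-3.08759106e+00, -5.72530229e-01,  6.19053497e-04]), 'force': array([ 0.1083558 , -0.03582738, -1.00166082]), 'ft_torque': array([-0.00298661, -0.00310151,  0.00875137]), 'gripper_force': 0.0, 'width': 0.9966512346697873}
```

View pics/top0.png

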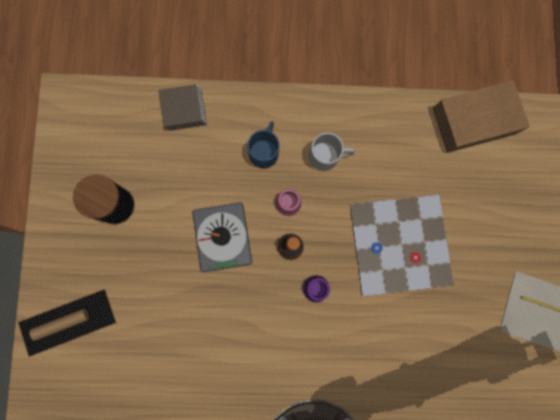

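View pics/scene0.png

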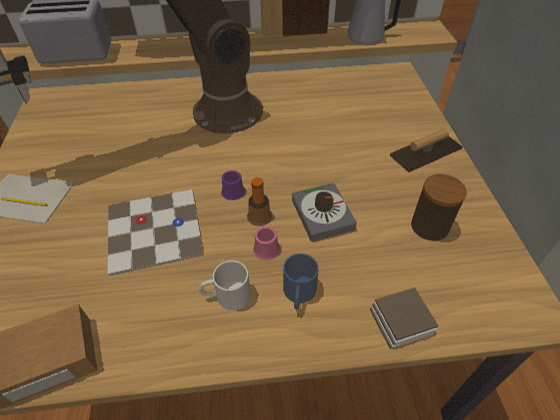

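Top view: the meter is at (222,237). Candidates for the stand are the pink cup (289,202), the wooden cup holding the orange probe (291,245) and the purple cup (317,289). By its colours, the wooden one is meant. Red sticker is at (415,258) and blue at (377,248). In the scene view the probe is at (258,200) and the meter at (323,208).

```bash
python3 - <<'E'
import cv2,numpy as np
t=cv2.imread("pics/top0.png"); s=cv2.imread("pics/scene0.png")
a=cv2.resize(t[190:310,180:340],None,fx=5,fy=5,interpolation=cv2.INTER_CUBIC); cv2.imwrite("pics/c_top.png",a)
b=cv2.resize(s[160:265,220:360],None,fx=5.6,fy=5.6,interpolation=cv2.INTER_CUBIC); cv2.imwrite("pics/c_scene.png",b)
for n,im,box in(("top",t,(190,310,340,460)),("scene",s,(180,280,100,210))):
    y0,y1,x0,x1=box; c=im[y0:y1,x0:x1]; h=cv2.cvtColor(c,cv2.COLOR_BGR2HSV).astype(int)
    for nm,m in(("red",((h[...,0]<8)|(h[...,0]>172))&(h[...,1]>140)),("blue",(abs(h[...,0]-112)<12)&(h[...,1]>140))):
        k,l,st,ce=cv2.connectedComponentsWithStats(m.astype(np.uint8)); print(n,nm,[(st[i].tolist(),(ce[i]+[x0,y0]).round(2).tolist()) for i in range(1,k) if st[i,4]>15])
        i=1+np.argmax(st[1:,4]); bx=st[i]; print(' bbox centre',bx[0]+(bx[2]-1)/2+x0,bx[1]+(bx[3]-1)/2+y0)
E
```

```text
top red [([70, 62, 11, 11, 68], [415.07, 257.19])]
 bbox centre 415.0 257.0
top blue [([32, 54, 9, 8, 31], [376.26, 247.55])]
 bbox centre 376.0 247.5
scene red [([36, 35, 11, 9, 68], [140.79, 219.16])]
 bbox centre 141.0 219.0
scene blue [([73, 39, 10, 7, 45], [177.47, 222.11])]
 bbox centre 177.5 222.0
```

View pics/c_top.png

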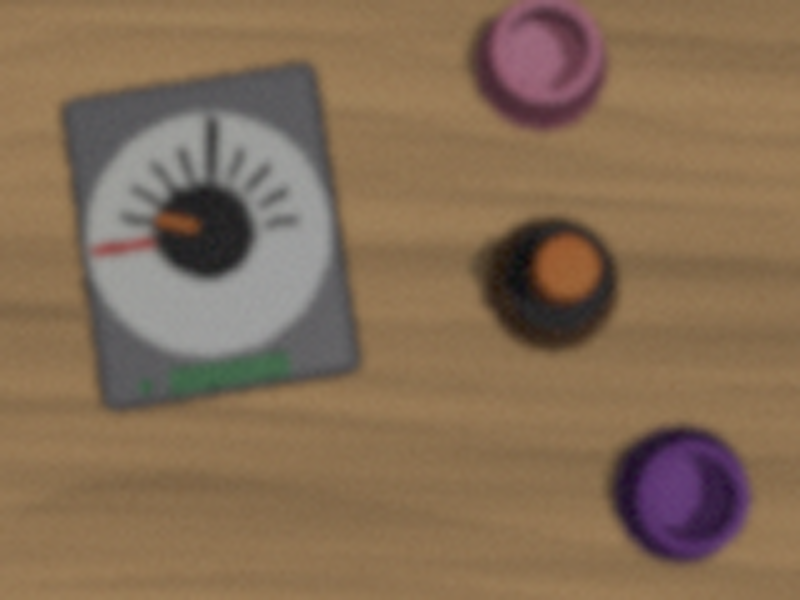

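View pics/c_scene.png

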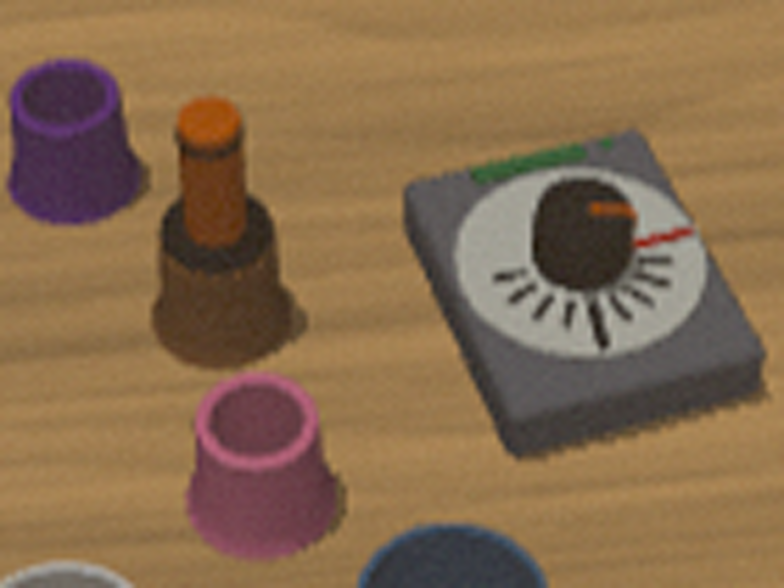

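The crop confirms the choice: the orange grip and black flange sit in the wooden cup, with the grip top at crop (567,269). The meter disc is centred at crop (209,232) and the collar pointer stands near mark 1. Mark 6 is just to the right of the long black one.

```bash
cat > h.py <<'E'
import numpy as np,cv2
from cell import cams
def K(n):
    c=cams.get_calibration(n); f=210/np.tan(np.radians(c["fov_y"]/2)); return f,c["cx"],c["cy"],np.array(c["world_to_cam"])
def ray(n,u,v,z,k1=0.):
    f,cx,cy,M=K(n); p=cv2.undistortPoints(np.array([[[u,v]]],float),np.array([[f,0,cx],[0,f,cy],[0,0,1]]),np.array([k1,0,0,0.]))[0,0]
    R,t=M[:3,:3],M[:3,3]; o=-R.T@t; d=R.T@np.array([p[0],-p[1],-1]); return o+d*(z-o[2])/d[2]
ct=lambda x,y:(180+(x+.5)/5-.5,190+(y+.5)/5-.5)
cs=lambda x,y:(220+(x+.5)/5.6-.5,160+(y+.5)/5.6-.5)
E
python3 - <<'E'
from h import *
from cell import observe
for k in(0,-.1,-.2,-.3):
    print("k1",k); P=lambda nm,n,uv,z:print(f" {nm:12s}",n,(ray(n,*uv,z,k)[:2]*1000).round(1))
    for nm,t,s,z in(("disc",ct(209,232),cs(581,262),.038),("collar",ct(206,231),cs(583,222),.073),("probe top",ct(567,269),cs(209,120),.138),("flange",ct(553,284),cs(217,228),.066),("purple rim",ct(682,494),cs(65,99),.06),("pink rim",ct(544,60),cs(258,420),.06),("red",(415,257.2),(140.8,219.1),.012),("blue",(376.3,247.5),(177.5,222.1),.012)):
        P(nm,"top",t,z);P(nm,"scn",s,z)
    q=[ray("top",*ct(*c),.036,k) for c in((65,103),(312,63),(358,370),(105,408))]
    print(" box sides",[round(1000*np.linalg.norm(q[i]-q[i-1]),1) for i in range(4)],"ctr",(np.mean(q,0)*1000).round(1))
    q=[ray("top",*c,.01,k) for c in((351,204),(440,195.5),(453,286.5),(362,295.5))]
    print(" panel",[round(1000*np.linalg.norm(q[i]-q[i-1]),1) for i in range(4)])
    c=ray("top",*ct(209,232),.038,k)
    an=lambda p,c:np.degrees(np.arctan2(*(p-c)[1::-1]))
    print(" marks",[an(ray("top",*ct(*m),.038,k),c).round(1) for m in((95,252),(133,220),(212,120),(237,160),(290,220))],"ptr",an(ray("top",*ct(158,217),.073,k),ray("top",*ct(206,231),.073,k)).round(1))
print(K("top")[3][:3,:3].T@-K("top")[3][:3,3])
E
```

```text
k1 0
 disc         top [523.4 247. ]Traceback (most recent call last):
  File "<stdin>", line 6, in <module>
  File "<stdin>", line 4, in <lambda>
  File "h.py", line 6, in ray
    f,cx,cy,M=K(n); p=cv2.undistortPoints(np.array([[[u,v]]],float),np.array([[f,0,cx],[0,f,cy],[0,0,1]]),np.array([k1,0,0,0.]))[0,0]
              ~^^^
  File "h.py", line 4, in K
    c=cams.get_calibration(n); f=210/np.tan(np.radians(c["fov_y"]/2)); return f,c["cx"],c["cy"],np.array(c["world_to_cam"])
ValueError: cameras: scene, top
```

```bash
sed -i 's/^def ray.*/&\n    n={"scn":"scene"}.get(n,n)/' h.py
python3 - <<'E'
from h import *
for k in(0,-.1,-.2):
    print("k1",k); P=lambda nm,n,uv,z:print(f" {nm:12s}",n,(ray(n,*uv,z,k)[:2]*1000).round(1))
    for nm,t,s,z in(("disc",ct(209,232),cs(581,262),.038),("collar",ct(206,231),cs(583,222),.073),("probe top",ct(567,269),cs(209,120),.138),("flange",ct(553,284),cs(217,228),.066),("purple rim",ct(682,494),cs(65,99),.06),("pink rim",ct(544,60),cs(258,420),.06),("red",(415,257.2),(140.8,219.1),.012),("blue",(376.3,247.5),(177.5,222.1),.012)):
        P(nm,"top",t,z);P(nm,"scn",s,z)
    q=[ray("top",*ct(*c),.036,k) for c in((65,103),(312,63),(358,370),(105,408))]
    print(" box sides",[round(1000*np.linalg.norm(q[i]-q[i-1]),1) for i in range(4)],"ctr",(np.mean(q,0)*1000).round(1))
    q=[ray("top",*c,.01,k) for c in((351,204),(440,195.5),(453,286.5),(362,295.5))]
    print(" panel",[round(1000*np.linalg.norm(q[i]-q[i-1]),1) for i in range(4)])
    c=ray("top",*ct(209,232),.038,k)
    an=lambda p,c:np.degrees(np.arctan2(*(p-c)[1::-1]))
    print(" marks",[an(ray("top",*ct(*m),.038,k),c).round(1) for m in((95,252),(133,220),(212,120),(237,160),(290,220))],"ptr",an(ray("top",*ct(158,217),.073,k),ray("top",*ct(206,231),.073,k)).round(1))
E
```

```text
k1 0
 disc         top [523.4 247. ]
 disc         scn [524.4 244.9]
 collar       top [521.2 245.2]
 collar       scn [530.3 242.4]
 probe top    top [504.1  73.1]
 probe top    scn [506.2  70.8]
 flange       top [501.1  75.6]
 flange       scn [506.2  70.9]
 purple rim   top [401.3   9.7]
 purple rim   scn [402.5   2.2]
 pink rim     top [612.7  82.7]
 pink rim     scn [619.3  79.8]
 red          top [ 486.4 -249.7]
 red          scn [ 485.9 -252.9]
 blue         top [ 508.2 -149.2]
 blue         scn [ 509.1 -152.3]
 box sides [np.float64(154.1), np.float64(125.6), np.float64(156.4), np.float64(126.3)] ctr [522.2 246.5  36. ]
 panel [np.float64(236.1), np.float64(237.2), np.float64(237.5), np.float64(236.6)]
 marks [np.float64(101.8), np.float64(82.8), np.float64(1.1), np.float64(-18.6), np.float64(-79.7)] ptr 75.5
k1 -0.1
 disc         top [523.2 247.3]
 disc         scn [524.4 245.1]
 collar       top [521.1 245.5]
 collar       scn [530.3 242.6]
 probe top    top [504.  73.]
 probe top    scn [506.1  70.7]
 flange       top [501.1  75.6]
 flange       scn [506.1  70.9]
 purple 
[... 688 characters left out ...]
42.7]
 probe top    top [504.  73.]
 probe top    scn [506.   70.7]
 flange       top [501.   75.6]
 flange       scn [506.1  70.9]
 purple rim   top [400.    9.1]
 purple rim   scn [402.    1.7]
 pink rim     top [612.7  82.7]
 pink rim     scn [619.4  79.7]
 red          top [ 484.2 -256.2]
 red          scn [ 485.6 -261.5]
 blue         top [ 507.3 -151.6]
 blue         scn [ 509.3 -155.7]
 box sides [np.float64(155.4), np.float64(127.1), np.float64(156.9), np.float64(128.1)] ctr [521.7 247.5  36. ]
 panel [np.float64(239.2), np.float64(246.6), np.float64(245.8), np.float64(248.7)]
 marks [np.float64(102.0), np.float64(83.0), np.float64(1.0), np.float64(-18.8), np.float64(-79.6)] ptr 75.8
```

```bash
cat >> h.py <<'E'
def proj(n,p):
    f,cx,cy,M=K(n); c=M[:3,:3]@np.array(p)+M[:3,3]; return np.array([cx+f*c[0]/-c[2],cy-f*c[1]/-c[2]])
def orange(im,x0,x1,y0,y1):
    h=cv2.cvtColor(im[y0:y1,x0:x1],cv2.COLOR_RGB2HSV).astype(int); m=(h[...,0]>3)&(h[...,0]<16)&(h[...,1]>150)&(h[...,2]>90)
    v,u=np.nonzero(m); return u+x0,v+y0
E
python3 - <<'E'
from h import *
I={"top":cv2.imread("pics/top0.png")[...,::-1].copy(),"scene":cv2.imread("pics/scene0.png")[...,::-1].copy()}
B={"top":(205,235,225,245),"scene":(312,336,190,205)}
for n in I:
    u,v=orange(I[n],*B[n]); print(n,len(u),u.mean().round(2),v.mean().round(2),u.min(),u.max(),v.min(),v.max())
    # residual offset from the white disc? use disc centre shift
    d=np.array(ct(209,232) if n=="top" else cs(581,262))-proj(n,(.5235,.2465,.038))
    for a in(101.5,81.5,71.5,61.5):
        A=np.radians(a); e=np.array([np.cos(A),np.sin(A),0])*.023; c=np.array([.5235,.2465,.073])
        print(a,"ctr",(proj(n,c)+d).round(1),"rim",(proj(n,c+e)+d).round(1),"low",(proj(n,c+e-[0,0,.034])+d).round(1))
E
```

```text
top 17 215.06 234.12 212 218 233 235
101.5 ctr [220.1 234.9] rim [210.7 236.5] low [212.2 237.5]
81.5 ctr [220.1 234.9] rim [210.8 233.2] low [212.3 234.3]
71.5 ctr [220.1 234.9] rim [211.3 231.6] low [212.7 232.8]
61.5 ctr [220.1 234.9] rim [212.  230.1] low [213.5 231.3]
scene 17 329.35 197.41 325 335 196 203
101.5 ctr [324.2 197.5] rim [332.3 195.5] low [331.2 204.1]
81.5 ctr [324.2 197.5] rim [332.9 197.7] low [331.9 206.3]
71.5 ctr [324.2 197.5] rim [332.9 198.8] low [331.8 207.4]
61.5 ctr [324.2 197.5] rim [332.6 199.8] low [331.5 208.4]
```

Projecting the model gives the pointer at mark 1, so the collar needs about 100° clockwise. I'll move over it with the tool turned back by 50° so there is room for that turn.

step_arm:
  steps:
    - [10, 28, 0, 0, 0, 0.084]
    - [10, 28, 0, 0, 0, 0.084]
    - [10, 28, 0, 0, 0, 0.084]
    - [10, 28, 0, 0, 0, 0.084]
    - [10, 28, 0, 0, 0, 0.084]
    - [10, 28, 0, 0, 0, 0.084]
    - [10, 28, 0, 0, 0, 0.084]
    - [10, 28, 0, 0, 0, 0.084]
    - [10, 28, 0, 0, 0, 0.084]
    - [10, 28, 0, 0, 0, 0.084]
    - [10, 28, 0, 0, 0, 0.084]
    - [10, 28, 0, 0, 0, 0.084]
    - [10, 28, 0, 0, 0, 0.084]
    - [10, 28, 0, 0, 0, 0.084]
    - [10, 28, 0, 0, 0, 0.084]
    - [10, 28, 0, 0, 0, 0.084]
    - [10, 28, 0, 0, 0, 0.084]
    - [10, 28, 0, 0, 0, 0.084]
    - [10, 28, 0, 0, 0, 0.084]
    - [10, 28, 0, 0, 0, 0.084]
  gripper: 1

```text
clock: 1.77
position: [0.4241, -0.0221, 0.2267]
ee_rot: [-1.63, -2.686, 0.0]
force: [-0.2, -0.3, 0.6]
width: 0.996
gripper_force: 0.0
```

step_arm:
  steps:
    - [10, 27, 0, 0, 0, 0.083]
    - [10, 27, 0, 0, 0, 0.083]
    - [10, 27, 0, 0, 0, 0.083]
    - [10, 27, 0, 0, 0, 0.083]
    - [10, 27, 0, 0, 0, 0.083]
    - [10, 27, 0, 0, 0, 0.083]
    - [10, 27, 0, 0, 0, 0.083]
    - [10, 27, 0, 0, 0, 0.083]
    - [10, 27, 0, 0, 0, 0.083]
    - [9, 25, 0, 0, 0, 0.083]
    - [0, 0, -26, 0, 0, 0]
    - [0, 0, -26, 0, 0, 0]
    - [0, 0, -26, 0, 0, 0]
    - [0, 0, -26, 0, 0, 0]
    - [0, 0, -26, 0, 0, 0]
    - [0, 0, -20, 0, 0, 0]
    - [0, 0, -16, 0, 0, 0]
    - [0, 0, -16, 0, 0, 0]
    - [0, 0, 0, 0, 0, 0]
    - [0, 0, 0, 0, 0, 0]

```text
clock: 3.43
position: [0.5225, 0.2442, 0.0441]
ee_rot: [-0.414, -3.112, 0.002]
force: [-0.5, 0.4, 1.0]
width: 0.999
gripper_force: 0.0
```

step_arm:
  steps:
    - [0, 0, 0, 0, 0, 0]
    - [0, 0, 0, 0, 0, 0]
    - [0, 0, 0, 0, 0, 0]
    - [0, 0, 0, 0, 0, 0]
    - [0, 0, 0, 0, 0, 0]
    - [0, 0, 0, 0, 0, 0]
    - [0, 0, 0, 0, 0, 0]
    - [0, 0, 0, 0, 0, 0]
    - [0, 0, 0, 0, 0, 0]
    - [0, 0, 0, 0, 0, 0]
    - [0, 0, 0, 0, 0, 0]
    - [0, 0, 0, 0, 0, 0]
  gripper: 0
  force: 15

```text
clock: 4.43
position: [0.5233, 0.2451, 0.0449]
ee_rot: [0.414, 3.114, 0.002]
force: [0.9, 4.0, 0.5]
width: 0.499
gripper_force: 15.0
```

step_arm:
  steps:
    - [0, 0, 0, 0, 0, -0.097]
    - [0, 0, 0, 0, 0, -0.097]
    - [0, 0, 0, 0, 0, -0.097]
    - [0, 0, 0, 0, 0, -0.097]
    - [0, 0, 0, 0, 0, -0.097]
    - [0, 0, 0, 0, 0, -0.097]
    - [0, 0, 0, 0, 0, -0.097]
    - [0, 0, 0, 0, 0, -0.097]
    - [0, 0, 0, 0, 0, -0.097]
    - [0, 0, 0, 0, 0, -0.097]
    - [0, 0, 0, 0, 0, -0.097]
    - [0, 0, 0, 0, 0, -0.097]
    - [0, 0, 0, 0, 0, -0.097]
    - [0, 0, 0, 0, 0, -0.097]
    - [0, 0, 0, 0, 0, -0.097]
    - [0, 0, 0, 0, 0, -0.097]
    - [0, 0, 0, 0, 0, -0.097]
    - [0, 0, 0, 0, 0, -0.097]
    - [0, 0, 0, 0, 0, 0]
    - [0, 0, 0, 0, 0, 0]
  force: 25

```text
clock: 6.1
position: [0.5224, 0.2447, 0.0449]
ee_rot: [-2.65, -1.688, 0.002]
force: [-2.9, 1.2, 5.9]
width: 0.497
gripper_force: 25.0
```

```bash
python3 - <<'E'
from cell import observe
s=observe();print(s["ft_torque"],s["joints"].round(3))
E
```

```text
[ 0.28140893  0.75878769 -0.04170388] [-0.361  0.582 -0.24   1.86   0.198  0.724 -1.149]
```

step_arm:
  steps:
    - [0, 0, 0, 0, 0, 0]
    - [0, 0, 0, 0, 0, 0]
    - [0, 0, 0, 0, 0, 0]
    - [0, 0, 0, 0, 0, 0]
    - [0, 0, 0, 0, 0, 0]
    - [0, 0, 0, 0, 0, 0]
    - [0, 0, 25, 0, 0, 0]
    - [0, 0, 35, 0, 0, 0]
    - [0, 0, 35, 0, 0, 0]
    - [0, 0, 35, 0, 0, 0]
    - [0, 0, 35, 0, 0, 0]
    - [0, 0, 35, 0, 0, 0]
    - [-3, -25, 0, 0, 0, 0.083]
    - [-3, -25, 0, 0, 0, 0.083]
    - [-3, -25, 0, 0, 0, 0.083]
    - [-2, -25, 0, 0, 0, 0.083]
    - [-2, -25, 0, 0, 0, 0.083]
    - [-2, -24, 0, 0, 0, 0.083]
    - [-2, -24, 0, 0, 0, 0.083]
    - [0, 0, 0, 0, 0, 0]
  gripper: 1

```text
clock: 7.77
position: [0.5059, 0.0657, 0.2446]
ee_rot: [2.059, 2.371, -0.004]
force: [0.4, -0.3, -0.3]
width: 1.0
gripper_force: 0.0
```

```bash
python3 - <<'E'
from h import *
t=cams.get_image("top"); s=cams.get_image("scene")
f=lambda im,x0,x1,y0,y1:cv2.resize(im[y0:y1,x0:x1,::-1],(400,400),interpolation=cv2.INTER_CUBIC)
cv2.imwrite("pics/v1.png",np.hstack([f(t,190,270,200,280),f(s,280,370,160,250)]))
for a in(18.7+0,):
  pass
for n in("top","scene"):
    d=np.array(ct(209,232) if n=="top" else cs(581,262))-proj(n,(.5235,.2465,.038)); c=np.array([.5235,.2465,.073])
    for m in(5,6,7):
        A=np.radians(101.5-20*m); print(n,m,(proj(n,c)+d).round(1),(proj(n,c+.023*np.array([np.cos(A),np.sin(A),0]))+d).round(1))
    u,v=orange({"top":t,"scene":s}[n],*((210,235,215,250) if n=="top" else (310,340,185,220))); print(u.mean(),v.mean(),len(u))
E
```

```text
top 5 [220.1 234.9] [220.3 225.4]
top 6 [220.1 234.9] [223.5 226. ]
top 7 [220.1 234.9] [226.4 227.7]
221.78947368421052 230.73684210526315 19
scene 5 [324.2 197.5] [326.1 203.9]
scene 6 [324.2 197.5] [323.  203.8]
scene 7 [324.2 197.5] [320.1 203. ]
323.95652173913044 203.34782608695653 23
```

View pics/v1.png

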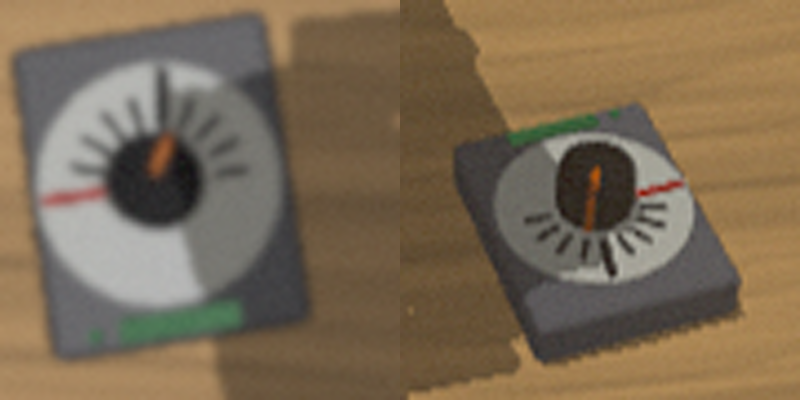

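The pointer now stands at the first mark clockwise past the long black one, which is mark 6; its centroid is at top (221.8,230.7), as predicted for 6. Next I'll grasp the probe.

step_arm:
  steps:
    - [0, 0, -20, 0, 0, 0]
    - [0, 0, -26, 0, 0, 0]
    - [0, 0, -26, 0, 0, 0]
    - [0, 0, -26, 0, 0, 0]
    - [0, 0, -26, 0, 0, 0]
    - [0, 0, -20, 0, 0, 0]
    - [0, 0, -14, 0, 0, 0]
    - [0, 0, 0, 0, 0, 0]
    - [0, 0, 0, 0, 0, 0]

```text
clock: 8.62
position: [0.5057, 0.0728, 0.0864]
ee_rot: [-2.058, -2.372, 0.001]
force: [0.4, -0.2, 0.6]
width: 0.999
gripper_force: 0.0
```

step_arm:
  steps:
    - [0, 0, 0, 0, 0, 0]
    - [0, 0, 0, 0, 0, 0]
    - [0, 0, 0, 0, 0, 0]
    - [0, 0, 0, 0, 0, 0]
    - [0, 0, 0, 0, 0, 0]
    - [0, 0, 0, 0, 0, 0]
    - [0, 0, 0, 0, 0, 0]
    - [0, 0, 0, 0, 0, 0]
    - [0, 0, 0, 0, 0, 0]
    - [0, 0, 0, 0, 0, 0]
    - [0, 0, 0, 0, 0, 0]
    - [0, 0, 0, 0, 0, 0]
    - [0, 0, 0, 0, 0, 0]
    - [0, 0, 0, 0, 0, 0]
  gripper: 0
  force: 20

```text
clock: 9.78
position: [0.5061, 0.0715, 0.0867]
ee_rot: [-2.06, -2.372, 0.0]
force: [-0.9, 0.4, 0.6]
width: 0.323
gripper_force: 20.0
```

step_arm:
  steps:
    - [0, 0, 15, 0, 0, 0]
    - [0, 0, 25, 0, 0, 0]
    - [0, 0, 25, 0, 0, 0]
    - [0, 0, 25, 0, 0, 0]
    - [0, 0, 25, 0, 0, 0]
    - [-1, -20, 5, 0, 0, 0]
    - [-2, -33, 0, 0, 0, 0]
    - [-2, -33, 0, 0, 0, 0]
    - [-2, -33, 0, 0, 0, 0]
    - [-2, -33, 0, 0, 0, 0]
    - [-2, -33, 0, 0, 0, 0]
    - [-2, -33, 0, 0, 0, 0]
    - [-2, -33, 0, 0, 0, 0]
    - [-2, -33, 0, 0, 0, 0]
    - [-2, -33, 0, 0, 0, 0]
    - [-1, -20, 0, 0, 0, 0]
    - [0, -20, -30, 0, 0, 0]
    - [0, 0, -30, 0, 0, 0]
    - [0, 0, -25, 0, 0, 0]
    - [0, 0, 0, 0, 0, 0]

```text
clock: 11.45
position: [0.4828, -0.2844, 0.1169]
ee_rot: [-2.055, -2.366, 0.003]
force: [-0.8, -0.2, -1.2]
width: 0.322
gripper_force: 20.0
```

```bash
python3 - <<'E'
from h import *
from cell import observe
t=cams.get_image("top"); s=cams.get_image("scene"); o=observe(); print(o["position"].round(4),o["ee_rot"].round(3),o["force"],o["width"])
f=lambda im,x0,x1,y0,y1:cv2.resize(im[y0:y1,x0:x1,::-1],(400,500),interpolation=cv2.INTER_CUBIC)
cv2.imwrite("pics/v2.png",np.hstack([f(t,370,450,190,290),f(s,100,180,140,240)]))
p=o["position"]+[0,0,-.079]
for n in("top","scene"):print(n,proj(n,p).round(1),proj(n,[p[0],p[1],.012]).round(1))
E
```

```text
[ 0.4857 -0.285   0.1215] [-2.058 -2.371  0.   ] [-0.00637299 -0.55573394 -0.65866219] 0.3235498617059371
top [432.7 257.5] [428.6 257.9]
scene [125.7 212.8] [128.9 220.2]
```

View pics/v2.png

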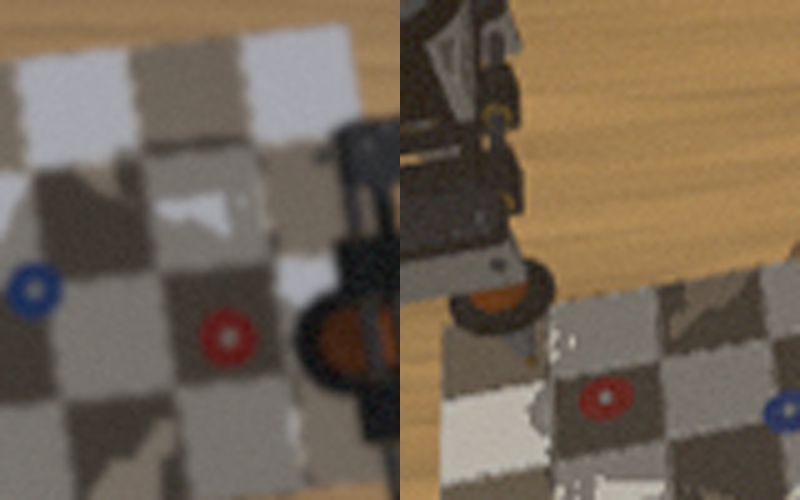

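The red dot is at top (415.2,257.2) and scene (140.6,219). The probe tip is at scene (126,211.6), against a predicted (125.7,212.8), so the calibration holds here. I overshot y by about 32 mm and will shift back.

step_arm:
  steps:
    - [0, 8, 0, 0, 0, 0]
    - [0, 12, 0, 0, 0, 0]
    - [0, 12, 0, 0, 0, 0]
    - [0, 0, 0, 0, 0, 0]
    - [0, 0, -12, 0, 0, 0]
    - [0, 0, -12, 0, 0, 0]
    - [0, 0, 0, 0, 0, 0]
    - [0, 0, 0, 0, 0, 0]
    - [0, 0, 0, 0, 0, 0]

```text
clock: 12.3
position: [0.4866, -0.2533, 0.0986]
ee_rot: [2.058, 2.372, 0.0]
force: [-0.2, 0.6, -1.9]
width: 0.326
gripper_force: 20.0
```

```bash
python3 - <<'E'
from h import *
from cell import observe
s=cams.get_image("scene"); o=observe(); print(o["position"].round(4),o["force"],o["width"])
cv2.imwrite("pics/v3.png",cv2.resize(s[180:240,100:180,::-1],None,fx=8,fy=8,interpolation=cv2.INTER_CUBIC))
p=o["position"]+[0,0,-.079]
for n in("top","scene"):print(n,proj(n,p).round(1),proj(n,[p[0],p[1],.012]).round(1))
E
```

```text
[ 0.4867 -0.2535  0.0986] [ 0.25926875 -0.22128047 -1.03958974] 0.32311788923452367
top [417.4 257. ] [416.5 257.1]
scene [139.8 217.5] [140.5 219.3]
```

View pics/v3.png

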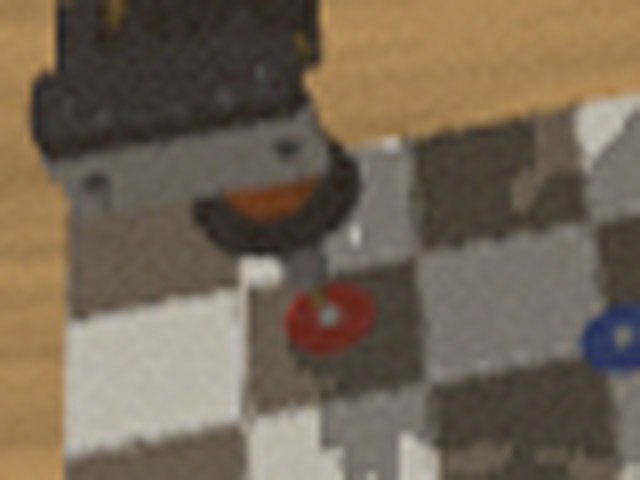

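The tip is at scene (139.3,216.6), just above the white dot at (140.4,219), and will land within about 2 mm of it. Now I'll press.

step_arm:
  steps:
    - [0, 0, -4, 0, 0, 0]
    - [0, 0, -3, 0, 0, 0]
    - [0, 0, -2, 0, 0, 0]
    - [0, 0, -2, 0, 0, 0]
    - [0, 0, 0, 0, 0, 0]
    - [0, 0, 0, 0, 0, 0]

```text
clock: 12.85
position: [0.4863, -0.2536, 0.0868]
ee_rot: [2.059, 2.372, 0.0]
force: [1.0, -0.4, 0.1]
width: 0.321
gripper_force: 20.0
```

```bash
python3 - <<'E'
from cell import observe
o=observe(); print(o["position"].round(4),o["force"])
E
```

```text
[ 0.4863 -0.2536  0.0868] [ 0.95709906 -0.40465064  0.09593862]
```

step_arm:
  steps:
    - [0, 0, 0, 0, 0, 0]
    - [0, 0, 0, 0, 0, 0]

```text
clock: 13.02
position: [0.4863, -0.2536, 0.0869]
ee_rot: [2.059, 2.372, 0.0]
force: [1.8, -0.9, 1.4]
width: 0.325
gripper_force: 20.0
```

step_arm:
  steps:
    - [0, 0, 0, 0, 0, 0]
    - [0, 0, 0, 0, 0, 0]

```text
clock: 13.18
position: [0.4863, -0.2535, 0.0869]
ee_rot: [2.059, 2.372, 0.0]
force: [1.7, -0.1, 0.3]
width: 0.322
gripper_force: 20.0
```

step_arm:
  steps:
    - [0, 0, 0, 0, 0, 0]
    - [0, 0, 0, 0, 0, 0]

```text
clock: 13.35
position: [0.4863, -0.2535, 0.0869]
ee_rot: [2.059, 2.372, 0.0]
force: [0.7, -0.8, 1.1]
width: 0.325
gripper_force: 20.0
```

step_arm:
  steps:
    - [0, 0, 0, 0, 0, 0]
    - [0, 0, 0, 0, 0, 0]

```text
clock: 13.52
position: [0.4863, -0.2535, 0.0868]
ee_rot: [2.059, 2.372, 0.0]
force: [1.6, -0.7, 0.9]
width: 0.327
gripper_force: 20.0
```

Contact is steady at about 2 N. I'll hold a little longer, then lift and cross to blue.

step_arm:
  steps:
    - [0, 0, 0, 0, 0, 0]
    - [0, 0, 0, 0, 0, 0]
    - [0, 0, 0, 0, 0, 0]
    - [0, 0, 0, 0, 0, 0]
    - [0, 0, 12, 0, 0, 0]
    - [0, 0, 15, 0, 0, 0]
    - [3, 14, 0, 0, 0, 0]
    - [6, 25, 0, 0, 0, 0]
    - [6, 25, 0, 0, 0, 0]
    - [6, 24, 0, 0, 0, 0]
    - [3, 14, 0, 0, 0, 0]
    - [0, 0, 0, 0, 0, 0]
    - [0, 0, -10, 0, 0, 0]
    - [0, 0, -6, 0, 0, 0]
    - [0, 0, 0, 0, 0, 0]
    - [0, 0, 0, 0, 0, 0]

```text
clock: 14.85
position: [0.509, -0.1525, 0.0968]
ee_rot: [-2.061, -2.369, 0.002]
force: [0.7, 0.9, -0.5]
width: 0.322
gripper_force: 20.0
```

```bash
python3 - <<'E'
from h import *
from cell import observe
s=cams.get_image("scene"); o=observe(); print(o["position"].round(4),o["force"],o["width"])
cv2.imwrite("pics/v4.png",cv2.resize(s[180:240,130:210,::-1],None,fx=8,fy=8,interpolation=cv2.INTER_CUBIC))
p=o["position"]+[0,0,-.079]
for n in("top","scene"):print(n,proj(n,p).round(1),proj(n,[p[0],p[1],.012]).round(1))
E
```

```text
[ 0.5095 -0.1524  0.0972] [-0.28763808  0.23575061 -1.67628715] 0.32127270650763934
top [378.1 246.9] [377.5 247.1]
scene [177.  220.7] [177.5 222.2]
```

View pics/v4.png

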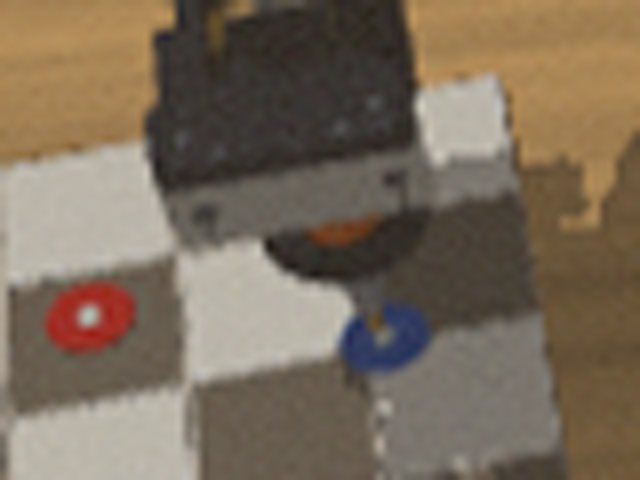

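The tip, at crop (376,322), hangs just above the blue sticker's dot at (383,335) and will land about on it. Pressing the same way.

step_arm:
  steps:
    - [0, 0, -3, 0, 0, 0]
    - [0, 0, -3, 0, 0, 0]
    - [0, 0, -2, 0, 0, 0]
    - [0, 0, -2, 0, 0, 0]
    - [0, 0, 0, 0, 0, 0]
    - [0, 0, 0, 0, 0, 0]
    - [0, 0, 0, 0, 0, 0]
    - [0, 0, 0, 0, 0, 0]

```text
clock: 15.57
position: [0.5101, -0.1516, 0.0879]
ee_rot: [2.059, 2.372, -0.0]
force: [-0.2, -1.9, -0.3]
width: 0.324
gripper_force: 20.0
```

step_arm:
  steps:
    - [0, 0, 0, 0, 0, 0]
    - [0, 0, 0, 0, 0, 0]
    - [0, 0, 0, 0, 0, 0]

```text
clock: 15.82
position: [0.5102, -0.1515, 0.0878]
ee_rot: [2.059, 2.372, 0.0]
force: [0.4, -1.3, 1.4]
width: 0.321
gripper_force: 20.0
```

step_arm:
  steps:
    - [0, 0, 0, 0, 0, 0]
    - [0, 0, 0, 0, 0, 0]
    - [0, 0, 0, 0, 0, 0]

```text
clock: 16.07
position: [0.5102, -0.1515, 0.0878]
ee_rot: [2.059, 2.372, 0.0]
force: [-0.5, -1.0, 1.4]
width: 0.321
gripper_force: 20.0
```

step_arm:
  steps:
    - [0, 0, 0, 0, 0, 0]
    - [0, 0, 0, 0, 0, 0]
    - [0, 0, 0, 0, 0, 0]

```text
clock: 16.32
position: [0.5102, -0.1514, 0.0878]
ee_rot: [2.059, 2.372, 0.0]
force: [0.9, -0.7, 0.7]
width: 0.326
gripper_force: 20.0
```

step_arm:
  steps:
    - [0, 0, 0, 0, 0, 0]
    - [0, 0, 0, 0, 0, 0]
    - [0, 0, 0, 0, 0, 0]
    - [0, 0, 15, 0, 0, 0]
    - [0, 0, 25, 0, 0, 0]
    - [0, 0, 25, 0, 0, 0]
    - [0, 0, 25, 0, 0, 0]
    - [0, 0, 25, 0, 0, 0]
    - [0, 13, 10, 0, 0, 0]
    - [-1, 30, 0, 0, 0, 0]
    - [-1, 30, 0, 0, 0, 0]
    - [-1, 30, 0, 0, 0, 0]
    - [-1, 30, 0, 0, 0, 0]
    - [0, 30, 0, 0, 0, 0]
    - [0, 30, 0, 0, 0, 0]
    - [0, 20, 0, 0, 0, 0]
    - [0, 10, 0, 0, 0, 0]
    - [0, 0, 0, 0, 0, 0]
    - [0, 0, 0, 0, 0, 0]
    - [0, 0, 0, 0, 0, 0]

```text
clock: 17.98
position: [0.506, 0.0699, 0.2123]
ee_rot: [2.062, 2.37, -0.002]
force: [-0.3, 0.4, -0.8]
width: 0.322
gripper_force: 20.0
```

step_arm:
  steps:
    - [0, 1, 0, 0, 0, 0]
    - [0, 0, -20, 0, 0, 0]
    - [0, 0, -20, 0, 0, 0]
    - [0, 0, -20, 0, 0, 0]
    - [0, 0, -20, 0, 0, 0]
    - [0, 0, -15, 0, 0, 0]
    - [0, 0, -15, 0, 0, 0]
    - [0, 0, -10, 0, 0, 0]
    - [0, 0, 0, 0, 0, 0]
    - [0, 0, 0, 0, 0, 0]
    - [0, 0, 0, 0, 0, 0]

```text
clock: 18.9
position: [0.5067, 0.0723, 0.0935]
ee_rot: [2.06, 2.371, 0.001]
force: [0.3, 0.1, -1.3]
width: 0.323
gripper_force: 20.0
```

step_arm:
  steps:
    - [0, 0, -3, 0, 0, 0]
    - [0, 0, -3, 0, 0, 0]
    - [0, 0, -1, 0, 0, 0]
    - [0, 0, 0, 0, 0, 0]
    - [0, 0, 0, 0, 0, 0]
    - [0, 0, 0, 0, 0, 0]

```text
clock: 19.4
position: [0.5066, 0.0726, 0.0866]
ee_rot: [2.059, 2.371, 0.001]
force: [-2.5, -1.2, 6.6]
width: 0.322
gripper_force: 20.0
```

step_arm:
  steps:
    - [0, 0, 1, 0, 0, 0]
    - [0, 0, 0, 0, 0, 0]
    - [0, 0, 0, 0, 0, 0]
    - [0, 0, 0, 0, 0, 0]
    - [0, 0, 0, 0, 0, 0]
    - [0, 0, 0, 0, 0, 0]
    - [0, 0, 0, 0, 0, 0]
    - [0, 0, 0, 0, 0, 0]
    - [0, 0, 15, 0, 0, 0]
    - [0, 0, 25, 0, 0, 0]
    - [0, 0, 25, 0, 0, 0]
    - [0, 0, 25, 0, 0, 0]
    - [0, 0, 30, 0, 0, 0]
    - [0, 0, 30, 0, 0, 0]
    - [-15, -30, 0, 0, 0, 0]
    - [-15, -30, 0, 0, 0, 0]
    - [-15, -30, 0, 0, 0, 0]
    - [-15, -30, 0, 0, 0, 0]
    - [0, 0, 0, 0, 0, 0]
    - [0, 0, 0, 0, 0, 0]
  gripper: 1

```text
clock: 21.07
position: [0.4454, -0.0491, 0.2369]
ee_rot: [2.064, 2.368, -0.001]
force: [0.7, 0.2, 0.3]
width: 0.999
gripper_force: 0.0
```

```bash
python3 - <<'E'
from h import *
from cell import observe
t=cams.get_image("top"); s=cams.get_image("scene"); o=observe(); print(o["clock"],o["position"].round(4),o["force"],o["width"])
f=lambda im,x0,x1,y0,y1:cv2.resize(im[y0:y1,x0:x1,::-1],(400,300),interpolation=cv2.INTER_CUBIC)
cv2.imwrite("pics/v5.png",np.hstack([f(t,180,340,190,310),f(s,220,360,160,265)]))
E
```

```text
21.1667 [ 0.4465 -0.0468  0.2369] [-1.26945698  1.62415845 -0.36172197] 0.9985017596111906
```

View pics/v5.png

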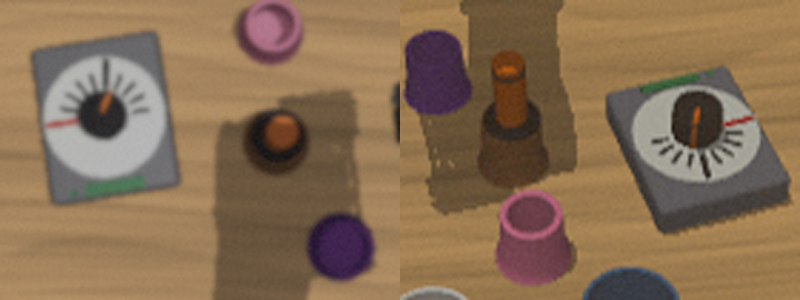

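The probe stands upright in its stand at scene crop (510,120), and the pointer is still at mark 6. The gripper is open and clear, so I'll hand in.

```bash
python3 -c "
from cell import job
print(job.sign_off())"
```

```text
the job is handed in; nothing more can be done
None
```

I turned the collar to 6, pressed the probe onto the red and then the blue sticker at about 2 N for about a second each, put it back in its stand tip down, and signed the job off at about 21 s; no verdict was returned.

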